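# Take a vibration reading on the lab's vacuum pump

### The job

Take the vibration reading of the vacuum pump: first switch the pump on at its red rocker, then draw the yellow vibration pen out of its stand and put its sprung tip inside the green ring on the pump's sloping measuring pad, holding the pen square to the pad's face and pressing lightly, so that the tip is about half-way in. Finish while still holding the pen on the pad like that: do not put it down or let go. Never ram the tip, and leave everything else on the bench where it is.

Things in the scene. Friction and masses are not known exactly. Their poses are not given: they have to be found in the camera images.
- pump: Diaphragm vacuum pump fixed to the bench, 130 (x) x 300 (y) mm, motor along its y. Origin: centre of its underside; z up, front (-x) to the robot. From -y to +y: crankcase with black round head, top 177 mm up; aluminium bearing shield with the measuring pad; grey motor with a black switch box on top (76 x 78 mm, centred at y +44, top 168 mm up); black fan cowl.
- switch_on_end (a point): Top of the far half (the pump's +x, white bar) of the red rocker: press here straight down to switch on. 11 mm from the rocker's hinge line, about 175 mm above the bench when off, 3 mm lower when on. The rocker, on the switch box, is 37 (x) x 26 (y) mm, V-shaped with a dip in the middle; its far half is raised when off, level when on. The point turns with the rocker.
- pump_switch (a joint): Angle of the red rocker: 0 off (far half raised), 0.30 rad fully on (far half level). It is stiff (about 2.5 N at the point above) and stays where it is left; pressing to 6 to 8 N takes it home.
- pad_spot (a point): Centre of the green ring, on the face of the measuring pad, about 150 mm above the bench; z points out of the face, square to it. The pad is an aluminium boss of 32 mm diameter on the bearing shield, its face sloping 25 degrees off level towards the pump's front. Ring: 23 mm outside, 15.6 mm inside diameter, cream inside with a black centre dot.
- stand: Pen stand fixed to the bench: block 80 (x) x 70 (y) mm on a 100 x 90 mm foot, top 68 mm above the bench. Origin: centre of its underside, z up. A pocket in the middle of its top, 29 (x) x 21 (y) mm, 23 mm deep, holds the pen upright, tip down, axes as the stand's; the pen draws straight up and its tip is clear of the stand after 65 mm.
- pen: Vibration pen, 100 to 170 g: yellow barrel 26 (x) x 18 (y) x 105 (z) mm with flat sides, black nose and sprung steel tip below. Origin: centre of the barrel's lower end (where the nose starts); z along the pen, away from the tip. In the stand the origin is 45 mm and the top 150 mm above the bench (82 mm stand out). The end of the tip is 40 mm below the origin when out.
- pen_plunger (a joint): How far the pen's sprung tip is pushed in: 0 out, 0.008 m fully in. Spring: 1.2 N at first touch, then 0.6 N per mm (3.6 N half-way in, 6 N fully in).
- pen_tip (a point): Rounded end (5.6 mm diameter) of the pen's sprung tip.
- amber_bottle: Bystander: brown solvent bottle with red cap, 95 mm diameter, 214 mm high; origin at the centre of its underside.
- clear_bottle: Bystander: clear solvent bottle with blue cap, 95 mm diameter, 214 mm high; origin at the centre of its underside.
- vial_rack: Bystander: blue rack of sample vials, 75 x 115 x 41 mm; origin at the centre of its underside.
- beaker: Bystander: glass beaker, 70 mm diameter, 95 mm high; origin at the centre of its underside.
- screwdriver: Bystander: screwdriver lying on the bench, 170 mm long, under 35 mm high; origin under its middle.
- wipes_box: Bystander: box of wipes, 110 x 210 x 60 mm; origin at the centre of its underside.
- mouse: Bystander: black computer mouse, 58 x 100 x 30 mm; origin at the centre of its underside.
There are look-alikes about, which are no part of the job. Several things look just like the pen: the one meant starts farthest to the robot's right.

How it is judged (in metres and radians):
On the way, in this order (a step that is already met when the one before it is completed fails the run):
1. the pump is switched on while the pen is still in its stand (value of joint pump_switch above 0.22 rad and distance of pen from where it was at the start of the episode below 0.02 m), for 0.2 s.
2. the pen is drawn out of its stand, held by the fingers (z of pen in the frame of stand above 0.1 m and contact force between the fingers and pen above 1 N and contact force between pen and stand below 0.1 N), for 0.1 s.
At the end, for the whole second after the job is handed in: The switch is on; the fingers hold the pen, still (under 20 mm/s) and clear of its stand; its tip is on the pad within 7.8 mm of the spot (inside the green ring), pushed in by 1.5 to 7 mm with 1 to 7.5 N on the pad, and the pen is within 0.14 rad (8 degrees) of square to the pad's face (value of joint pump_switch above 0.22 rad and distance between pen_tip and pad_spot below 0.0078 m and contact force between pen and pad between 1 and 7.5 N and value of joint pen_plunger between 0.0015 and 0.007 m and angle between the z axis of pen and the z axis of pad_spot, either way round below 0.14 rad and contact force between the fingers and pen above 1 N and contact force between pen and stand below 0.1 N and linear speed of pen below 0.02 m/s); the arm keeps its last pose, push and grip.
It fails at once if the pen is rammed against the pump or pad (over 15 N) (contact force between pen and pump above 15 N or contact force between pen and pad above 15 N).
It fails at once if a bystander is shifted by more than 30 mm (distance of any of amber_bottle, clear_bottle, vial_rack, beaker, screwdriver, wipes_box, mouse from where it was at the start of the episode above 0.03 m).
It also fails if it takes over 61 s, if anything falls off the work surface, if the arm or the gripper's body presses on something with over 40 N, if the wrist force passes 120 N, or if a joint passes its speed limit or range.

### The arm

A 6-joint arm with a two-finger parallel gripper is mounted at the origin on the work surface. World frame = base frame: x ahead of the robot, y to its left, z up, the work surface at z = 0. Lengths are in mm, angles in rad, forces in N, time in s.
With the tool pointing down it reaches from about 275 to 825 mm from the base axis. Payload 5.2 kg.
Tool frame: the origin (TCP) lies at the very end of the fingers, on their centre line; the grasp point (between the pads) lies 19 mm behind it; z points along the fingers, y is the line along which they close (so a half turn about z gives the same grasp; the last joint's range is limited). The gripper opens to 93 mm and grips with 3 to 60 N. Pads are 15 mm wide; open, the fingers measure 128 mm over their backs; the gripper's body (75 mm by 188 mm) begins 65 mm behind the grasp point.
Start: joints at [-1.499, 0.259, 1.535, -0, 1.348, -0.203], TCP at [149.266, -529.362, 218.653] pointing down, gripper open.
Joint ranges: [-3.14, 3.14], [-0.91, 2.08], [0.19, 2.58], [-1.22, 4.36], [0.22, 2.71], [-3.12, 3.12]. Speed limits (rad/s): [2.57, 2.57, 3.14, 3.14, 3.14, 3.14].

### API

Orientations are given as [roll, pitch, yaw] about the fixed x, y, z axes, in that order (R = Rz(yaw) Ry(pitch) Rx(roll)).
In Python, from bench import robot gives the robot as it stands. The module is installed in compiled form; this text tells all that it offers. Calls block until the motion is done:
- robot.move_ptp(position, orientation): joint-space move of the TCP to a pose.
- robot.move_linear(position, ori=None, speed=150, f_stop=None): straight line of the TCP; ori=None keeps the orientation; speed is the mean speed in mm/s. With f_stop (N) it stops when the force on the tool has changed by that much, and returns True; else False.
- robot.move_j(angles): joint-space move.
- robot.move_gripper(opening): opening from 0.0 (shut) to 1.0 (fully open); the grip force is fixed at half the most; returns when the fingers have stopped.
- robot.sleep(seconds).
- robot.inverse_kinematics(position, orientation): joint angles nearest the present ones, or None.
- robot.get_image(name): name is "scene" or "side" or "wrist"; returns a dict with "img" (480x640x3 uint8, blue, green, red), "fovy" (degrees; the focal length in pixels is half the picture's height over the tangent of half this angle, whatever the lens; pixels are square), "cx", "cy" (the principal point, pixels), "eye" and "orientation" of the camera in the world. Camera axes: x right, y down, z forward; pixel columns grow to the right and rows downward; lengths in mm; the calibration is good to about 2 mm. The wrist camera is an equidistant fisheye: a pixel r from the principal point sees the ray r / f radians off the axis. A picture is of the moment at which its call begins. There is no depth.
A pose or a line that the arm cannot do raises robot.MotionError and nothing moves.
- robot.hand_in(): hands the job in; it is judged then, once.
Readings, each from a call of its own:
- robot.current_t(): time.
- robot.current_qpos(): joint angles.
- robot.current_joint_vel(): joint speeds.
- robot.current_joint_efforts(): joint torques, N m.
- robot.current_tcp_pos(): TCP position.
- robot.current_eef_rot(): TCP orientation.
- robot.current_contact_force(): force on the tool from outside, world axes, zero at the start.
- robot.current_ft_torque(): the same for the moment, N m.
- robot.current_gripper_width(): opening from 0.0 (shut) to 1.0 (fully open).
- robot.current_finger_force(): force on a finger pad.
Only numpy, scipy, OpenCV 4.12 (cv2) and the standard library are available. Lean on these libraries where they do the work, as an engineer would, in place of code of your own. Each camera call takes 0.05 s, during which the arm holds its last target. There are 200 camera calls.

## Working session

There is one attempt and no reset: what is moved stays moved. The work goes in short steps, each a Python script; the robot and the scene stay as the last script left them, time stands still between calls to the robot, and variables do not carry over. Pictures are saved under pics/ and viewed, at most 10 in all, crops included, and the job is handed in when it is done.

```bash
mkdir -p pics
cat > h.py <<'E'
import numpy as np, cv2, pickle
from bench import robot
from scipy.spatial.transform import Rotation as R
def snap(n,f):
    d=robot.get_image(n); cv2.imwrite(f'pics/{f}.png',d['img']); pickle.dump(d,open(f'pics/{f}.pkl','wb')); return d
def load(f): return pickle.load(open(f'pics/{f}.pkl','rb'))
def rot(o):
    o=np.array(o,float); return o if o.shape==(3,3) else R.from_euler('xyz',o).as_matrix()
def ray(d,u,v,fish=False):
    f=240/np.tan(np.radians(d['fovy'])/2); x=(u-d['cx']);y=(v-d['cy'])
    if fish:
        r=np.hypot(x,y)+1e-9; t=r/f; k=np.array([x/r*np.sin(t),y/r*np.sin(t),np.cos(t)])
    else: k=np.array([x/f,y/f,1.]); k/=np.linalg.norm(k)
    return np.array(d['eye'],float),rot(d['orientation'])@k
def onz(d,u,v,z,fish=False):
    e,k=ray(d,u,v,fish); return e+k*(z-e[2])/k[2]
def cross(rays):
    A=sum(np.eye(3)-np.outer(k,k) for e,k in rays); b=sum((np.eye(3)-np.outer(k,k))@e for e,k in rays)
    p=np.linalg.solve(A,b); return p,[np.linalg.norm((np.eye(3)-np.outer(k,k))@(p-e)) for e,k in rays]
E
python3 - <<'E'
from h import *
for n in ('scene','side','wrist'):
    d=snap(n,n+'0'); print(n,d['fovy'],d['cx'],d['cy'],d['eye'],d['orientation'])
print(robot.current_t())
E
```

```text
scene 45.682621231286866 321.15172564703886 238.09677904751535 [1551.17048511  955.60377562 1339.55225474] [-2.28803712  0.01832961  2.32005516]
side 56.196417949555375 319.2875185052982 237.92966484784097 [543.37858999 856.7216415  854.39135848] [-2.27934462  0.01261761 -3.12430939]
wrist 65.70646984690485 317.2462800358386 236.7282378048936 [ 227.38556027 -507.97016291  384.01608572] [ 2.84990631e+00  2.40158133e-03 -1.29621617e+00]
0.15
```

View pics/scene0.png

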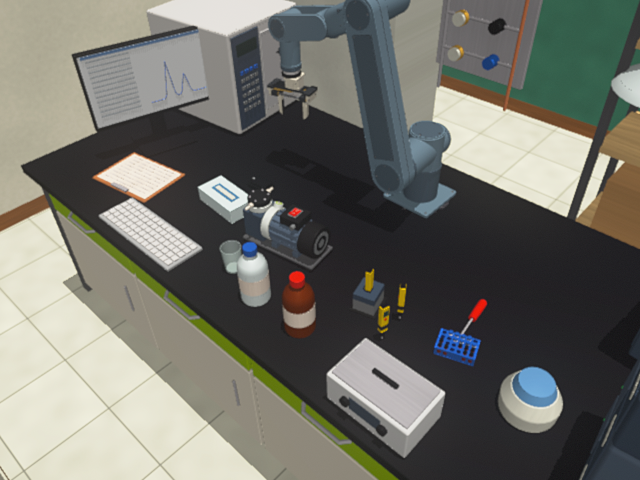

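View pics/side0.png

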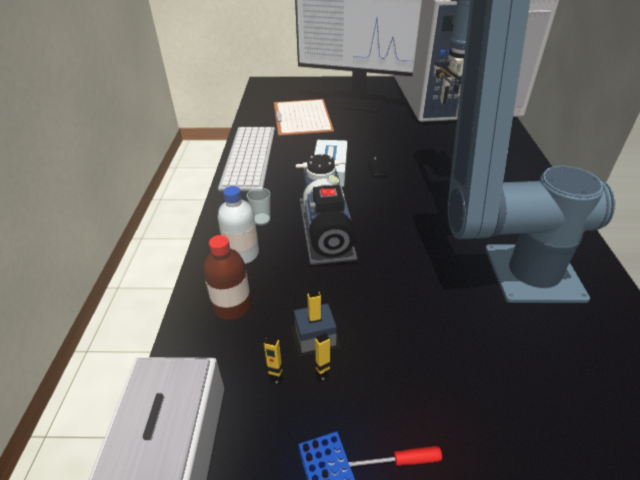

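View pics/wrist0.png

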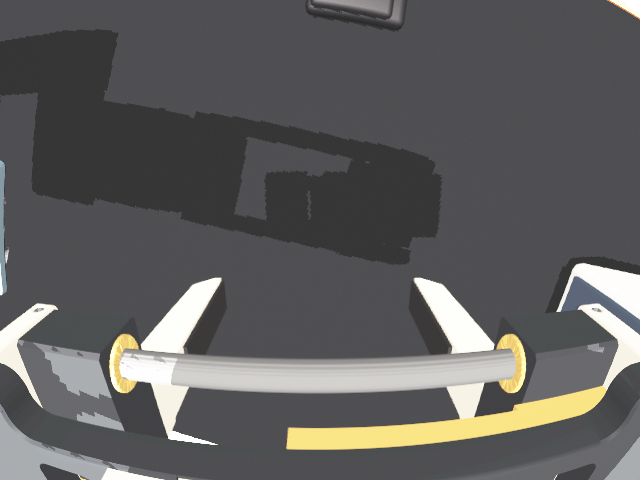

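The scene picture shows the pump at about (290,235) with the red rocker at (296,212), and the stand with its pen at (369,285). In the side picture the rocker is at (327,191) and the stand pen at (315,305). That pen is the farthest to -y, so it is the one meant. The wrist picture shows only empty bench and the mouse at the top (355,10).

Run:
```python
from h import *
s,d=load('scene0'),load('side0')
def blobs(im,lo,hi,x0,x1,y0,y1):
    h=cv2.cvtColor(im,cv2.COLOR_BGR2HSV); m=cv2.inRange(h,lo,hi); k=np.zeros_like(m); k[y0:y1,x0:x1]=1; m*=k
    n,l,st,c=cv2.connectedComponentsWithStats(m); return [(st[i].tolist(),c[i].round(1).tolist()) for i in range(1,n) if st[i][4]>12]
red=((0,150,100),(8,255,255)); yel=((20,130,90),(33,255,255)); 
print(blobs(s['img'],*red,270,320,195,235),blobs(d['img'],*red,300,350,175,210))
print(blobs(s['img'],*yel,350,420,255,345),blobs(d['img'],*yel,255,345,280,390))
grn=((40,60,60),(85,255,255))
print(blobs(s['img'],*grn,240,330,180,250),blobs(d['img'],*grn,290,360,150,220))
print(cross([ray(s,296,212),ray(d,327.5,191)]), cross([ray(s,370,268),ray(d,314.5,293)]))
# axis via cowl centre, crude positions of others
for n,a,b in [('amber',(297,278),(220,243)),('clear',(250,246),(232,190)),('penA',(402,287),(323,338)),('penB',(384,309),(272,340)),('cowl',(318,241),(334,237)),('beaker',(230,243),(260,193))]: print(n,cross([ray(s,*a),ray(d,*b)])[0].round())
```

```text
[([289, 208, 12, 8, 59], [294.4, 211.8])] [([321, 188, 14, 7, 77], [327.1, 191.4])]
[([365, 269, 9, 22, 160], [368.9, 280.0]), ([398, 287, 8, 20, 130], [401.4, 296.7]), ([378, 306, 12, 21, 180], [382.8, 315.9]), ([397, 309, 7, 4, 19], [400.0, 310.6]), ([377, 328, 11, 5, 32], [382.3, 330.0])] [([307, 292, 14, 29, 314], [314.1, 307.2]), ([315, 338, 15, 29, 348], [322.3, 351.6]), ([264, 340, 17, 29, 306], [273.0, 354.9]), ([316, 367, 14, 7, 38], [323.0, 369.8]), ([268, 370, 14, 6, 42], [274.2, 373.0])]
[] []
(array([ 547.77511295, -120.1225863 ,  177.4197452 ]), [np.float64(1.7441791650890803), np.float64(1.7441791650890182)]) (array([573.14662506, 215.39586481, 153.48241462]), [np.float64(0.8711950105889509), np.float64(0.8711950105890928)])
amber [783. 119. 206.]
clear [787. -73. 215.]
penA [555. 320. 135.]
penB [655. 330. 134.]
cowl [531. -40.  86.]
beaker [ 745. -234.   98.]
```

Run:
```python
from h import *
o=robot.current_eef_rot(); print(o)
ori=[o[0],o[1],o[2]-0.27]
robot.move_ptp([510,-190,310],ori); d=snap('wrist','w1'); print(d['eye'],d['orientation'],robot.current_tcp_pos(),robot.current_eef_rot(),robot.current_qpos())
robot.move_linear([510,-90,310],speed=200); d=snap('wrist','w2'); print(d['eye'],robot.current_t())
```

```text
[-3.14024664e+00 -2.93120930e-04  2.74838366e-01]
[ 590.85194881 -191.27605551  475.76721332] [ 2.84909833e+00  2.04313447e-03 -1.56706248e+00] [ 509.6242359  -190.87393191  309.68789341] [-3.14020941e+00  2.60929462e-04  3.60396586e-03] [-5.64109109e-01  2.04298264e-01  1.38587747e+00  1.02612959e-03
  1.55238070e+00  1.00306404e+00]
[591.13638159 -90.9611472  476.1582556 ] 2.725
```

View pics/w1.png

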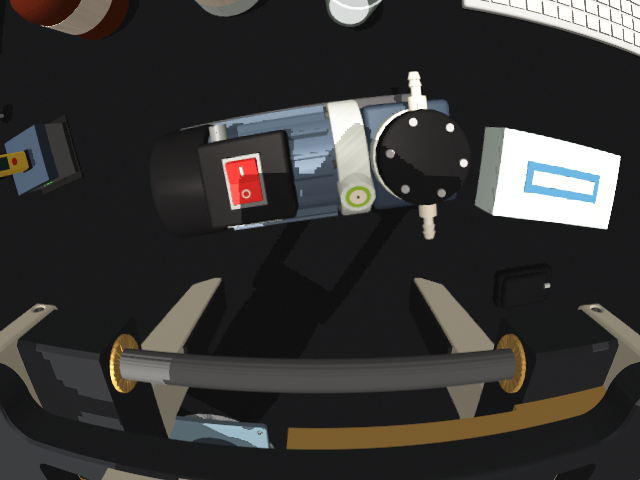

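View pics/w2.png

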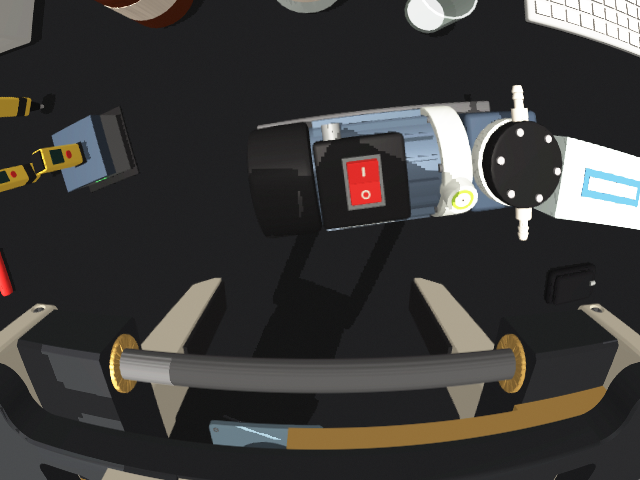

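w1 shows the rocker at (244,181) with its white bar on the far half (242,170), and the green ring at (358,196) with its centre dot. In w2 the rocker is at (364,182), the ring at (463,198), and the stand with its pen at (90,155) on the left edge.

```bash
cat > m.py <<'E'
from h import *
def big(im,lo,hi,box):
    h=cv2.cvtColor(im,cv2.COLOR_BGR2HSV); m=cv2.inRange(h,lo,hi); k=np.zeros_like(m); x0,x1,y0,y1=box; k[y0:y1,x0:x1]=1; m*=k
    c,_=cv2.findContours(m,cv2.RETR_EXTERNAL,cv2.CHAIN_APPROX_NONE); return m,max(c,key=cv2.contourArea)
E
python3 - <<'E'
from m import *
a,b=load('w1'),load('w2')
bx=[(200,290,140,220),(325,400,140,220)]; gx=[(335,385,175,220),(440,490,175,220)]
rr=[];gg=[];ge=[]
for d,x,g in zip((a,b),bx,gx):
    m,c=big(d['img'],(0,150,90),(8,255,255),x); r=cv2.minAreaRect(c); rr.append(ray(d,*r[0],True))
    P=[onz(d,*p,172,True)[:2] for p in cv2.boxPoints(r)]; E=sorted([(np.linalg.norm(P[i]-P[i-1]),np.degrees(np.arctan2(*(P[i]-P[i-1])[::-1]))%180) for i in range(4)]); print('rocker',r,np.round(E,1))
    m,c=big(d['img'],(25,90,70),(60,255,255),g); e=cv2.fitEllipse(c); print('ring',e,cv2.contourArea(c)); gg.append(ray(d,*e[0],True)); ge.append(c)
p,q=cross(rr); print('rocker',p,q); p2,q2=cross(gg); print('ring',p2,q2); print('sep',p2-p)
# barbs
for d,u,v in((a,(414,75),(429,235)),(b,(517,89),(523,236))):
    A=onz(d,*u,140,True)-onz(d,*v,140,True); print('barb',np.degrees(np.arctan2(A[1],A[0])),np.linalg.norm(A))
# pad normal check: for yaw candidates cast ring contour on plane; ratio of circle
for tilt in (15,20,25,30):
  for yaw in (-10,0,6,10,15,20):
    y=np.radians(yaw);t=np.radians(tilt); n=np.array([-np.sin(t)*np.cos(y),-np.sin(t)*np.sin(y),np.cos(t)]); u=np.cross(n,[0,0,1.]);u/=np.linalg.norm(u);w=np.cross(n,u); o=[]
    for d,c in zip((a,b),ge):
        P=[]
        for k in c[:,0]:
            e,r=ray(d,*k,True); X=e+r*(n@(p2-e))/(n@r)-p2; P.append([X@u,X@w])
        el=cv2.fitEllipse(np.array(P,np.float32)*10); o.append((el[1][0]/10,el[1][1]/10))
    print(tilt,yaw,np.round(o,1).tolist())
E
```

```text
rocker ((243.571533203125, 181.16143798828125), (43.6920051574707, 31.055591583251953), 80.13418579101562) [[26.4 98.3]
 [27.  99.4]
 [36.7  8.4]
 [37.2  7.6]]
ring ((357.7177734375, 196.18247985839844), (20.005386352539062, 24.299922943115234), 75.59556579589844) 380.5
rocker ((364.06158447265625, 181.49232482910156), (43.908294677734375, 31.50482177734375), 82.87498474121094) [[26.  98.4]
 [26.7 98. ]
 [36.9  8.3]
 [37.1  9.2]]
ring ((462.05804443359375, 199.23773193359375), (16.804317474365234, 21.93478012084961), 59.98008728027344) 287.5
rocker [ 547.67391158 -129.49988003  172.47706955] [np.float64(0.11893381771456679), np.float64(0.11893381771473642)]
ring [ 530.55380175 -227.04509478  149.36893558] [np.float64(0.04913244040153461), np.float64(0.049132440401509665)]
sep [-17.12010983 -97.54521475 -23.10813397]
barb 8.178266475932775 152.29595201805753
barb 8.418939665909097 151.44535783307998
15 -10 [[19.8, 21.9], [18.5, 21.2]]
15 0 [[20.0, 21.8], [18.8, 21.4]]
15 6 [[20.0, 21.8], [18.9, 21.5]]
15 10 [[20.0, 21.8], [18.9, 21.6]]
15 15 [[20.0, 21.9], [18.9, 21.8]]
15 20 [[20.0, 21.9], [18.9, 22.0]]
20 -10 [[20.4, 22.2], [19.3, 21.2]]
20 0 [[20.8, 21.9], [19.8, 21.2]]
20 6 [[21.0, 21.8], [20.0, 21.4]]
20 10 [[21.0, 21.8], [20.0, 21.6]]
20 15 [[21.0, 21.9], [20.0, 21.9]]
20 20 [[20.9, 22.1], [19.9, 22.3]]
25 -10 [[20.8, 22.9], [19.9, 21.6]]
25 0 [[21.4, 22.6], [20.9, 21.3]]
25 6 [[21.7, 22.3], [21.1, 21.5]]
25 10 [[21.8, 22.3], [21.0, 22.0]]
25 15 [[21.7, 22.5], [20.8, 22.5]]
25 20 [[21.5, 22.8], [20.6, 23.1]]
30 -10 [[21.0, 24.3], [20.0, 22.7]]
30 0 [[21.6, 24.0], [20.8, 22.9]]
30 6 [[21.8, 23.9], [21.1, 23.2]]
30 10 [[21.8, 23.9], [21.2, 23.6]]
30 15 [[21.8, 24.1], [21.1, 24.2]]
30 20 [[21.7, 24.3], [21.0, 24.8]]
```

Run:
```python
from h import *
y=np.radians(8.3); c=np.array([547.7,-129.5]); p=c+12.5*np.array([np.cos(y),np.sin(y)])
robot.move_gripper(0.0)
robot.move_ptp([*p,195],[np.pi,0,y])
print(robot.current_tcp_pos(),robot.current_gripper_width())
f0=robot.current_contact_force()
print(robot.move_linear([*p,166],speed=20,f_stop=7.5), robot.current_tcp_pos(), robot.current_contact_force()-f0)
robot.sleep(.2);print(robot.current_tcp_pos(), robot.current_contact_force()-f0,robot.current_ft_torque())
robot.move_linear([*p,230])
robot.move_gripper(1.0)
robot.move_linear([515,-20,310],[np.pi,0,0],speed=250); snap('wrist','w3')
robot.move_linear([515,190,310],speed=300); snap('wrist','w4'); robot.move_linear([540,120,310]); snap('wrist','w5'); print(robot.current_t())
w=cv2.imread('pics/w3.png')[130:260,400:600]; cv2.imwrite('pics/sw.png',np.vstack([cv2.resize(w,(800,520))]))
```

```text
[ 560.08975905 -127.6173559   195.494229  ] 0.005211756038910865
True [ 560.65463616 -127.55381442  172.20063328] [-1.07968032  0.19056795  4.76859157]
[ 560.64347972 -127.60446509  172.20905708] [-0.58066266 -0.41063423  4.5982415 ] [0.04322015 0.07638331 0.00846831]
10.4083
```

View pics/sw.png

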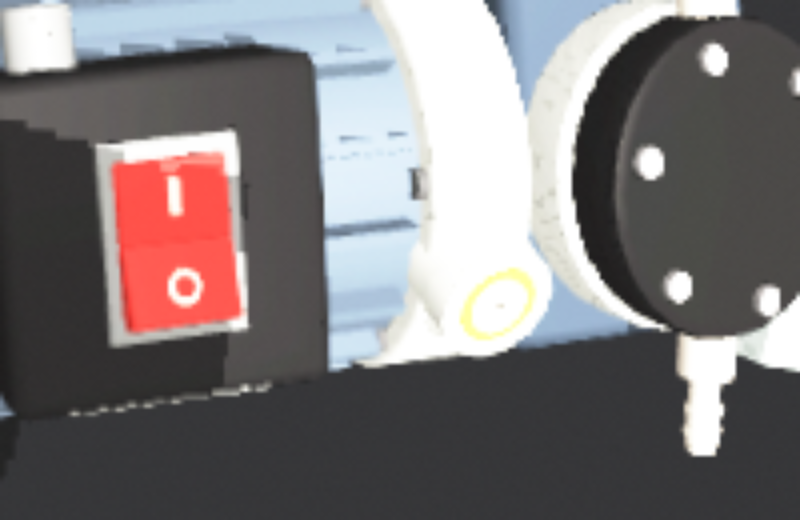

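View pics/w4.png

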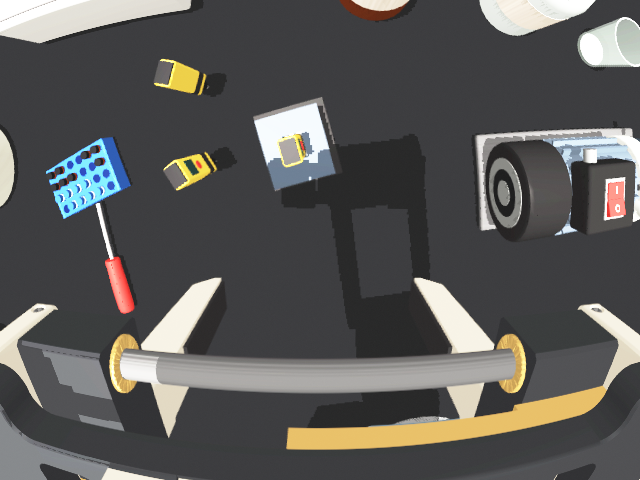

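The crop shows the rocker's "I" half lying level with the bezel, so it is probably on. w4 shows the stand at about (297,143) with the pen top at (291,151), and the look-alikes at (180,77) and (190,170).

Run:
```python
from h import *
a=cv2.imread('pics/w4.png')[90:200,240:350]; e=load('w5')
d=load('w4'); print(d['eye'],e['eye'])
# stand at approx (573,215): same window around in w5
best=min(((np.linalg.norm(onz(e,u,v,150,True)[:2]-onz(d,291,151,150,True)[:2]),u,v) for u in range(0,640,4) for v in range(0,480,4))); print(best, onz(d,291,151,150,True))
u,v=best[1],best[2]; x0,y0=max(0,u-55),max(0,v-60); print(x0,y0)
b=cv2.imread('pics/w5.png')[y0:y0+110,x0:x0+110]
cv2.imwrite('pics/st.png',cv2.resize(np.hstack([a,b]),None,fx=3.6,fy=3.6,interpolation=cv2.INTER_CUBIC))
```

```text
[596.54132684 188.30247601 475.22309409] [621.07744378 118.7892214  476.10464574]
(np.float64(0.4261586009128187), 216, 180) [576.22275916 211.04406017 150.        ]
161 120
```

View pics/st.png

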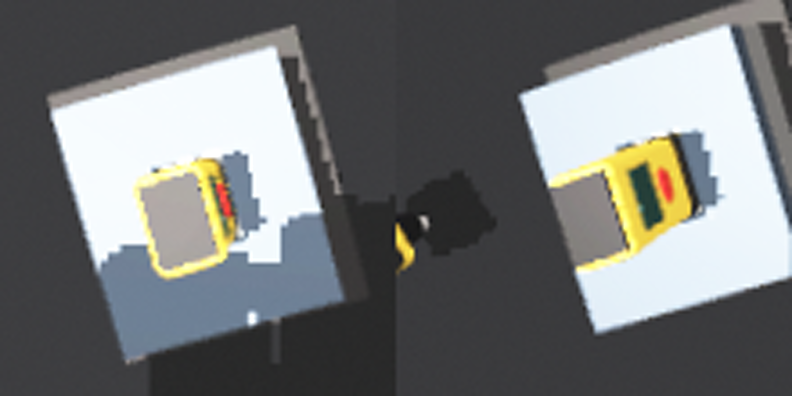

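Both crops show the pen's grey top, centred at w4 (290.5,152.5) and w5 (215,182). The block's corners are clear too: in the left crop at (50,107), (275,47) and (128,362), in the right at (520,95), (733,27) and (595,333).

Run:
```python
from h import *
d,e=load('w4'),load('w5')
f=lambda x,y:(240+x/3.6,90+y/3.6); g=lambda x,y:(161+(x-396)/3.6,120+y/3.6)
print('top',cross([ray(d,290.5,152.5,True),ray(e,214.9,181.7,True)]))
C4=[f(50,107),f(275,47),f(128,362)];C5=[g(520,95),g(733,27),g(595,333)]
P=[cross([ray(d,*a,True),ray(e,*b,True)])[0] for a,b in zip(C4,C5)]; print(np.round(P,1))
for D,C in((d,C4),(e,C5)):
    Q=[onz(D,*c,68,True) for c in C]; X=Q[0]-Q[2];Y=Q[0]-Q[1]
    print(np.linalg.norm(X),np.degrees(np.arctan2(X[1],X[0])),np.linalg.norm(Y),np.degrees(np.arctan2(-Y[0],Y[1])),(Q[1]+Q[2])/2)
print([onz(d,290.5,152.5,150,True),onz(e,214.9,181.7,150,True)])
# re-press the rocker to make sure
y=np.radians(8.3); c=np.array([547.7,-129.5]); p=c+12*np.array([np.cos(y),np.sin(y)])
robot.move_gripper(0.0); robot.move_ptp([*p,190],[np.pi,0,y]); robot.sleep(.2)
f0=robot.current_contact_force()
print(robot.move_linear([*p,166],speed=20,f_stop=1.5), robot.current_tcp_pos())
print(robot.move_linear([*p,164],speed=10,f_stop=9), robot.current_tcp_pos(), robot.current_contact_force()-f0)
robot.move_linear([*p,230],speed=200); robot.move_gripper(1.0); print(robot.current_t())
```

```text
top (array([575.21004849, 211.4100908 , 152.00413233]), [np.float64(0.17864151047606588), np.float64(0.1786415104759699)])
[[605.7 256.4  69.9]
 [623.4 188.9  62.4]
 [528.8 233.9  75.1]]
82.42621580440883 15.811168929356134 70.11866903285654 14.045384903594123 [575.367301   211.83588365  68.        ]
79.95391853094146 14.982070268988778 71.33803270062003 14.699650938486913 [575.26239738 211.93157847  68.        ]
[array([574.90762738, 211.49499631, 150.        ]), array([575.09710014, 212.03967996, 150.        ])]
True [ 559.47438814 -127.8035013   172.20720675]
True [ 559.44788574 -127.80063308  172.19344396] [-1.0077187   1.12345358  5.15470503]
16.2
```

The second press met a hard stop at the same height, so the switch is on. Next I grasp the pen.

Run:
```python
from h import *
s=np.radians(14.9); P=np.array([575.1,211.7])
robot.move_linear([560,-60,290],[np.pi,0,s],speed=250)
robot.move_linear([*P,240],speed=250)
print(robot.move_linear([*P,103],speed=90,f_stop=8),robot.current_tcp_pos())
robot.move_gripper(0.0); print(robot.current_gripper_width()*93,robot.current_finger_force(),robot.current_contact_force())
robot.move_linear([*P,200],speed=80); print(robot.current_tcp_pos(),robot.current_gripper_width()*93,robot.current_finger_force(),robot.current_contact_force())
robot.move_linear([*P,310],speed=200)
y=np.radians(8.3);t=np.radians(25); n=np.array([-np.sin(t)*np.cos(y),-np.sin(t)*np.sin(y),np.cos(t)])
T=np.array([530.5,-227,149.4]); ori=[np.pi,-t,y]
robot.move_linear([490,-150,350],ori,speed=180)
robot.move_linear(T+n*(98+22),speed=120)
robot.sleep(.3); snap('wrist','h1'); snap('side','h1s'); snap('scene','h1c'); print(robot.current_tcp_pos(),robot.current_eef_rot(),robot.current_contact_force(),robot.current_t())
cv2.imwrite('pics/hc.png',cv2.resize(cv2.imread('pics/h1.png')[120:420,200:520],None,fx=1.8,fy=1.8))
```

```text
False [575.561264   211.79319734 103.68253617]
18.059694541399065 29.99995082616806 [-0.52560293  0.13114001 -0.75517717]
[574.7008414  211.62678737 199.25253342] 17.94711615396488 29.99964863061905 [ 0.02240141  0.68097874 -1.38127281]
[ 480.36421291 -234.21858005  258.30103684] [ 3.14130536 -0.43646676  0.14519524] [ 0.23394545 -0.60260234 -1.39459358] 26.725
```

View pics/hc.png

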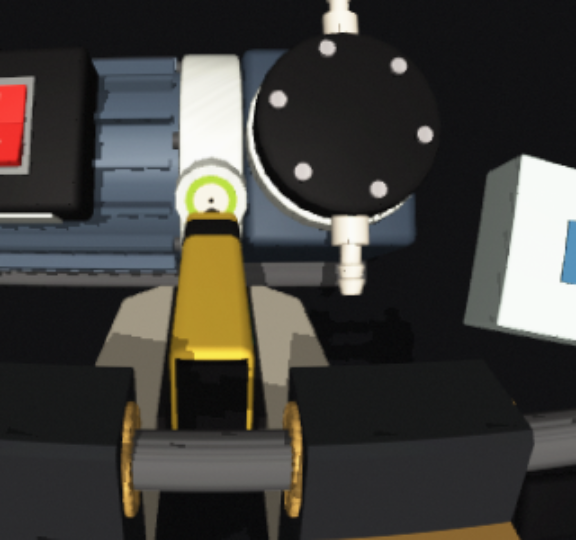

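The crop shows the pen held squarely, its nose at (212,215) lined up with the green ring and dot at (211,201), which is (317.2,231.7) in the full picture. I check the spot against this new view, then touch down.

Run:
```python
from m import *
d=load('h1'); m,c=big(d['img'],(25,90,70),(60,255,255),(290,345,205,260)); e=cv2.fitEllipse(c); print('ring',e)
T=np.array([530.5,-227,149.4])
a=load('w1')
for u in ((317.2,231.7),): print(cross([ray(d,*u,True),ray(a,357.7,196.2,True)]))
y=np.radians(8.3);t=np.radians(25); n=np.array([-np.sin(t)*np.cos(y),-np.sin(t)*np.sin(y),np.cos(t)])
o,k=ray(d,317.2,231.7,True); X=o+k*(n@(T-o))/(n@k); print('on face',X,'offset',X-T)
p=robot.current_tcp_pos(); r=p-T; print('tcp off-axis',r-n*(r@n),r@n, rot(robot.current_eef_rot())[:,2]+n)
```

```text
ring ((316.775390625, 230.2398681640625), (23.35765838623047, 26.040929794311523), 90.73014831542969)
(array([ 530.32812198, -227.28768525,  147.78731819]), [np.float64(0.09165992377050386), np.float64(0.09165992377053629)])
on face [ 530.13805688 -227.40610271  149.2056544 ] offset [-0.36194312 -0.40610271 -0.1943456 ]
tcp off-axis [0.09096196 0.10871022 0.04928975] 120.10461418749745 [ 1.41780727e-04 -1.27422299e-04  5.68654281e-05]
```

Run:
```python
from h import *
y=np.radians(8.3);t=np.radians(25); n=np.array([-np.sin(t)*np.cos(y),-np.sin(t)*np.sin(y),np.cos(t)])
T=np.array([530.3,-227.2,149.2])
robot.move_linear(T+n*(98+8),speed=40); robot.sleep(.3)
F=lambda:np.mean([(robot.sleep(.02),robot.current_contact_force()@n)[1] for _ in range(10)]); f0=F(); print('f0',f0)
h=8
while h>-8:   # creep in 1 mm steps until about 3.6 N on the spring
    h-=1; robot.move_linear(T+n*(98+h),speed=8,f_stop=6); robot.sleep(.1); f=F()-f0; print(h,round(f,2),round((robot.current_tcp_pos()-T)@n-98,2))
    if f>3.2: break
print(robot.current_t(),robot.current_gripper_width()*93); snap('wrist','c1')
cv2.imwrite('pics/cc.png',cv2.resize(cv2.imread('pics/c1.png')[170:330,240:400],None,fx=3.5,fy=3.5))
```

```text
f0 -1.3318452926384692
7 0.36 6.98
6 0.1 6.01
5 0.04 5.02
4 0.11 4.02
3 0.28 3.0
2 0.02 2.01
1 0.29 1.01
0 1.8 0.05
-1 2.25 -0.96
-2 3.04 -1.97
-3 3.3 -2.96
33.65 17.662584412650265
```

View pics/cc.png

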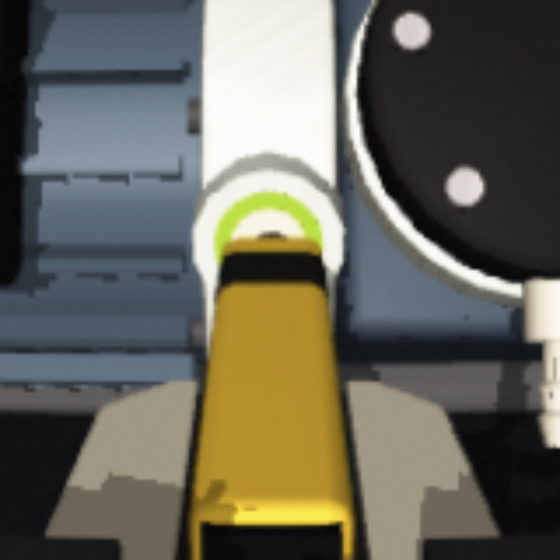

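The crop shows the pen straight on, with its tip just below the black dot at (271,236) and inside the ring. Force and travel agree: about 3.3 N at about 3.4 mm in.

```bash
python3 -c "
from h import *
print(robot.current_joint_vel().round(4),robot.current_contact_force()); print(robot.hand_in())"
```

```text
[ 0.0009  0.0009  0.0009  0.0005  0.0008 -0.0012] [-1.3204052  -0.48591844  1.50802333]
the job is handed in; nothing more can be done
None
```

I handed in the job with the pump switched on and the pen held square on the pad inside the green ring, its tip about 3.4 mm in at about 3.3 N, after about 34 s; the hand-in gave no verdict.

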